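Turn the specimen carrier over for its second scan

TASK

The orange face of the specimen carrier has been scanned; now turn the carrier over and lay it blue face down on the scanner's glass, flush against both legs of the yellow bracket, with its plain end against the short leg and its black tab pointing away from it. Set it down gently: never let it drop or topple over. Once it sits there and you have let go, press the green scan button fully down and let it come up again, leaving the carrier in place and the other things on the bench where they are.

Things in the scene. Friction and masses are not known exactly. Their poses are not given: they have to be found in the camera images.
- carrier: specimen carrier: loose aluminium block 100 long (x) x 56 wide (y) x 40 thick (z) mm, 0.3 to 0.6 kg. Origin: centre of its orange face; z points through it to the blue face at z = 40 mm. Starts flat on the bench, blue face up. The +x end bears a black tab standing out 12 mm (26 wide, 20 thick, at mid-thickness); the -x end (x = -50 mm) is plain and flat: the block can stand on it
- tab (a point): middle of the outer face of the carrier's black tab, at (62, 0, 20) mm in the carrier's frame
- scanner: white flat scanner fixed to the bench, 220 (x) x 240 (y) x 30 high (z) mm, dark glass flush with its top. Origin: centre of its underside. On top is an L-shaped yellow bracket, 12 mm high, legs 8 mm thick: long leg along y, from y = -52 to 98 mm, inner face at x = 85 (facing -x); short leg along x, from x = 8 to 93 mm, inner face at y = 90 (facing -y)
- corner (a point): inner corner of the bracket at glass level, (85, 90, 30) mm in the scanner frame, same axes. The seated carrier lies on its -x, -y side: long axis along y, a long side on the long leg, plain end on the short leg, tab towards -y
- scan_button (a joint): travel of the green push button, 0 m up, 0.006 m fully down; springy, about 5 N to press fully
- scan_button_top (a point): centre of the top of the green button (radius 14 mm), which stands on the scanner's top at (-70, -90) mm in the scanner's frame and is pressed straight down
- jar: bystander: jar with white cap, 60 mm diameter, 85 high; origin at the centre of its underside
- tray: bystander: empty open grey tray, 160 x 100 x 30 mm; origin at the centre of its underside
- brush: bystander: brush 160 mm long lying along its x; origin at its underside
- weight: bystander: brass calibration weight, 48 mm diameter, 66 high; origin at the centre of its underside
Mind the look-alikes: they are no part of the job. Several things look just like the carrier: the one meant starts farthest to the robot's left.

How it is judged:
On the way, in this order (a step that is already met when the one before it is completed fails the run):
1. the carrier lies blue face down on the glass, flush against both bracket legs, tab away from the short leg, let go and at rest (x of carrier in the frame of corner between -0.031 and -0.0265 m and y of carrier in the frame of corner between -0.053 and -0.0485 m and z of carrier in the frame of corner between 0.038 and 0.042 m and angle between carrier's own z axis and vertical above 3.09 rad and angle between the x axis of carrier and the y axis of scanner, either way round below 0.04 rad and y of tab in the frame of corner below -0.1 m and contact force between the fingers and carrier below 0.1 N and linear speed of carrier below 0.01 m/s and angular speed of carrier below 0.05 rad/s), for 0.2 s.
2. the scan button is pressed fully down (value of joint scan_button above 0.0045 m and contact force between the fingers and carrier below 0.1 N), for 0.05 s.
At the end, for the whole second after the job is handed in: the carrier lies flat on the glass (within 3 degrees), blue face down, gaps to both bracket legs at most 3 mm, square to them within 0.04 rad, plain end at the short leg and tab away from it, at rest; the scan button has come up again (under 2 mm) (x of carrier in the frame of corner between -0.031 and -0.0265 m and y of carrier in the frame of corner between -0.053 and -0.0485 m and z of carrier in the frame of corner between 0.038 and 0.042 m and angle between carrier's own z axis and vertical above 3.09 rad and angle between the x axis of carrier and the y axis of scanner, either way round below 0.04 rad and y of tab in the frame of corner below -0.1 m and value of joint scan_button below 0.002 m and linear speed of carrier below 0.01 m/s and angular speed of carrier below 0.05 rad/s); the robot touches nothing.
It fails at once if the carrier drops or topples over freely (moves over 0.45 m/s while not held) (linear speed of carrier above 0.45 m/s and contact force between the fingers and carrier below 0.1 N).
It fails at once if the jar is moved more than 25 mm or tipped (distance of jar from where it was at the start of the episode above 0.025 m or angle between jar's own z axis and vertical above 0.4 rad).
It fails at once if the tray is moved more than 25 mm or tipped (distance of tray from where it was at the start of the episode above 0.025 m or angle between tray's own z axis and vertical above 0.4 rad).
It fails at once if the brush is moved more than 25 mm (distance of brush from where it was at the start of the episode above 0.025 m).
It fails at once if the weight is moved more than 25 mm or tipped (distance of weight from where it was at the start of the episode above 0.025 m or angle between weight's own z axis and vertical above 0.4 rad).
It also fails if it takes over 72 s, if anything falls off the work surface, if the arm or the gripper's body presses on something with over 40 N, if the wrist force passes 120 N, or if a joint passes its speed limit or range.

ROBOT

A 6-joint arm with a two-finger parallel gripper is mounted at the origin on the work surface. World frame = base frame: x ahead of the robot, y to its left, z up, the work surface at z = 0. Lengths are in m, angles in rad, forces in N, time in s.
With the tool pointing down it reaches from about 0.3 to 1 m from the base axis. Payload 5.1 kg.
Tool frame: the origin (TCP) lies midway between the tips of the shut fingers; the grasp point (between the pads) lies 19 mm behind it; z points along the fingers, y is the line along which they close (so a half turn about z gives the same grasp; the last joint's range is limited). The gripper opens to 95 mm and grips with 3 to 60 N. Pads are 20 mm wide; open, the fingers measure 119 mm over their backs; the gripper's body (75 mm by 180 mm) begins 59 mm behind the grasp point.
Start: joints at [1.116, 0.124, 1.65, -0, 1.367, -0.083], TCP at [0.236, 0.606, 0.215] pointing down, gripper open.
Joint ranges: [-2.61, 2.61], [-1.02, 2.33], [0.03, 2.71], [-1.35, 4.49], [0.32, 2.68], [-2.91, 2.91]. Speed limits (rad/s): [2.57, 2.57, 3.14, 3.14, 3.14, 3.14].

INTERFACE

Orientations are given as a unit quaternion [w, x, y, z].
In Python, from workcell import bot gives the robot as it stands. The module is installed in compiled form; this text tells all that it offers.
- The arm moves only by the tool move_arm, never from a script. Its argument "commands" is a list of rows, each an object with "offset": the shift along the world's x, y, z in mm, a list of three; "rot": the turn, a rotation vector about the world's x, y, z in rad, a list of three; "grip": the gripper's target within -1 to 1 (shut at 1, half-way at 0, fully open at -1). In form: [{"offset": [tx, ty, tz], "rot": [wx, wy, wz], "grip": grip}, ...]. A call has 1 to 12 rows; each row is the pose to reach, as a shift and turn from the pose commanded when the call began; what a row does not reach only later rows make up. A row lasts 1/12 s, in which the tool goes at most 41.7 mm and 7.16 degrees, less where a joint would pass 70% of its speed; a pose out of reach is approached as far as the arm can. A call with a gripper value outside its range is refused whole. The fingers move at their own pace and stop on an object; "grip_force" is the grip in N (left out, the last holds). Time passes only in rows, so rows that repeat a pose let the fingers close. It gives the time, the measured TCP pose, the force, the opening and the grip force at its end, in the units of the state.
- bot.read_state(): the state, without advancing time (a new reading comes with each control period).
- bot.capture(name): name is "side" or "top"; returns a dict with "pixels" (384x512x3 uint8, red, green, blue), "z_map" (384x512 float32, m along the optical axis (not along the pixel's ray), 0 where there is no reading), "K" (3x3 intrinsics, pixels), "k1" (the pictures are not rectified: a ray, as slopes to the right and down, at radius r is drawn at 1 + k1 r^2 times it, then the intrinsics apply), "world_to_cam" (4x4, takes a point from world to camera coordinates). Camera axes: x right, y up, looking along -z (the intrinsics and any distortion apply to the point x, -y, -z); pixel columns grow to the right and rows downward; lengths in m; the calibration is good to about 2 mm. A picture is of the moment at which its call begins.
- bot.close_job(): hands the job in; it is judged then, once.
The state is a dict: "time": time; "joint_positions": joint angles; "qd": joint speeds; "joint_efforts": joint torques, N m; "tcp_pos": TCP position; "tool_rot": TCP orientation; "force": force on the tool from outside, world axes, zero at the start; "ft_torque": the same for the moment, N m; "width": opening from 0.0 (shut) to 1.0 (fully open); "grasp_force": force on a finger pad.
Only numpy, scipy, OpenCV 4.12 (cv2) and the standard library are available. Lean on these libraries where they do the work, as an engineer would, in place of code of your own. Each camera call takes 0.05 s, during which the arm holds its last target. There are 200 camera calls.

## Working session

There is one attempt and no reset: what is moved stays moved. The work goes in short steps, Python scripts to look and compute and a tool call to move; the robot and the scene stay as the last step left them, time stands still between calls to the robot, and variables do not carry over. Pictures are saved under pics/ and viewed, at most 10 in all, crops included, and the job is handed in when it is done.

Besides the shell and the picture viewer there is one more tool, called after "Request:" as name(argument=value, ...), one argument or row to a line, values as JSON. move_arm: Moves the arm, as the interface text tells. Its arguments: {"type":"object","properties":{"commands":{"type":"array"},"grip_force":{"type":"number"}},"required":["commands"]}

```bash
mkdir -p pics
cat > h.py <<'E'
import numpy as np, cv2
from workcell import bot
def cap(n,save=None):
    c=bot.capture(n)
    if save: cv2.imwrite('pics/'+save,c['pixels'][:,:,::-1])
    return c
def world(c,uv,z=None):
    """pixels -> world; on plane z, or by depth map if z None"""
    K=c['K'];uv=np.atleast_2d(np.float64(uv))
    d=np.c_[(uv[:,0]-K[0,2])/K[0,0],(uv[:,1]-K[1,2])/K[1,1]]
    u=d.copy()
    for _ in range(20): u=d/(1+c['k1']*(u**2).sum(1,keepdims=True))
    R=c['world_to_cam'][:3,:3];t=c['world_to_cam'][:3,3]
    ray=np.c_[u[:,0],-u[:,1],-np.ones(len(u))]
    o=-R.T@t; r=ray@R
    if z is None:
        i=uv.round().astype(int); s=c['z_map'][i[:,1],i[:,0]]
    else: s=(z-o[2])/r[:,2]
    return o+r*s[:,None]
def cloud(c):
    h,w=c['z_map'].shape;vv,uu=np.mgrid[:h,:w]
    return world(c,np.c_[uu.ravel(),vv.ravel()]).reshape(h,w,3)
E
python3 - <<'E'
from h import *
print(bot.read_state())
for n in('top','side'):
    c=cap(n,n+'0.png'); print(n,c['K'],c['k1'],c['world_to_cam'])
E
```

```text
{'time': 0.0, 'joint_positions': array([ 1.11638507e+00,  1.24527490e-01,  1.65164208e+00, -1.56015543e-05,
        1.36751251e+00, -8.26021582e-02]), 'qd': array([ 3.60406814e-03, -2.41152029e-03, -7.84519674e-05,  1.16119275e-03,
       -5.41460911e-04, -1.67837311e-03]), 'joint_efforts': array([-3.66199210e-04, -4.17613006e+01, -3.59932137e+01,  7.74497213e-02,
        4.93110367e-02, -1.70061530e-04]), 'tcp_pos': array([0.23589876, 0.60500112, 0.21339144]), 'tool_rot': array([-2.69789352e-04,  1.84833915e-01,  9.82769216e-01, -1.00930616e-03]), 'force': array([-0.40644563, -0.14630578, -0.43415381]), 'ft_torque': array([-0.0415315 , -0.01703661, -0.01908732]), 'grasp_force': 0.0, 'width': 1.000482958459503}
top [[414.35521736   0.         260.85585786]
 [  0.         414.35521736 187.82262511]
 [  0.           0.           1.        ]] -0.06187920343030597 [[-0.02271269 -0.99972909  0.0050877   0.00538443]
 [ 0.99649888 -0.02222915  0.08059683 -0.54153261]
 [-0.0804619   0.00690045  0.9967338  -1.46538286]
 [ 0.          0.          0.          1.        ]]
side [[391.26864464   0.         262.77013689]
 [  0.         391.26864464 196.37629083]
 [  0.           0.           1.        ]] -0.10988858562161012 [[ 0.92133395 -0.38833284 -0.01847605 -0.52066096]
 [ 0.28974876  0.65420082  0.69861788 -0.18759614]
 [-0.25920922 -0.64901378  0.71525639 -1.20303073]
 [ 0.          0.          0.          1.        ]]
```

View pics/top0.png

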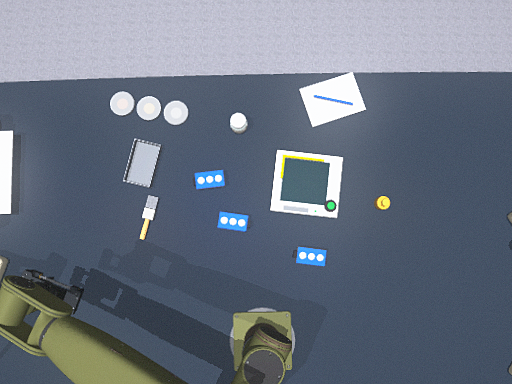

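View pics/side0.png

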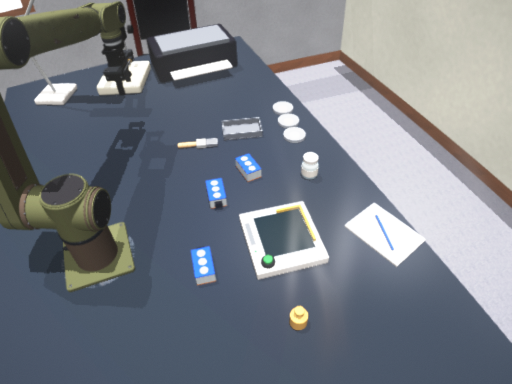

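```bash
cat > m.py <<'E'
from h import *
def blobs(c,lo,hi,zmin,zmax,amin=8):
    hsv=cv2.cvtColor(c['pixels'],cv2.COLOR_RGB2HSV)
    P=cloud(c); m=cv2.inRange(hsv,lo,hi); m[(P[...,2]<zmin)|(P[...,2]>zmax)|(c['z_map']==0)]=0
    n,L,S,C=cv2.connectedComponentsWithStats(m)
    return [(C[i],S[i,4],L==i,P[L==i].mean(0)) for i in range(1,n) if S[i,4]>=amin]
if __name__=='__main__':
    for n in('top','side'):
        c=cap(n); P=cloud(c)
        for nm,lo,hi,z0,z1 in(('blue',(95,120,60),(125,255,255),.02,.06),('green',(50,100,60),(85,255,255),.02,.08),('yellow',(20,120,100),(32,255,255),.02,.08)):
            for C,a,m,p in blobs(c,lo,hi,z0,z1):
                uv=cv2.boxPoints(cv2.minAreaRect(np.argwhere(m)[:,::-1].astype(np.float32)))
                z=.04 if nm=='blue' else .042 if nm=='yellow' else p[2]
                w=world(c,np.argwhere(m)[:,::-1],z)
                r=cv2.minAreaRect((w[:,:2]*1000).astype(np.float32))
                print(n,nm,C.round(1),a,'depth-mean',p.round(3),'rect mm',np.round(r[0],1),np.round(r[1],1),round(r[2],1))
        print('bench z',np.median(P[225:235,330:345,2]) if n=='top' else '')
        # scanner white top
        hsv=cv2.cvtColor(c['pixels'],cv2.COLOR_RGB2HSV)
        m=((P[...,2]>.022)&(P[...,2]<.05)&(abs(P[...,0]-.55)<.17)&(P[...,1]<0.04)&(P[...,1]>-.3)).astype(np.uint8)
        m=cv2.morphologyEx(m,cv2.MORPH_OPEN,np.ones((5,5)))
        k,L,S,C=cv2.connectedComponentsWithStats(m); i=1+S[1:,4].argmax()
        w=world(c,np.argwhere(L==i)[:,::-1],.03); r=cv2.minAreaRect((w[:,:2]*1000).astype(np.float32)); print(n,'scanner',r)
E
python3 m.py
python3 - <<'E'
from h import *
c=cap('side'); a=cv2.resize(c['pixels'][130:220,190:280,::-1],None,fx=6,fy=6,interpolation=cv2.INTER_CUBIC)
cv2.imwrite('pics/crop1.png',a)
E
```

```text
top blue [208.8 178.8] 334 depth-mean [0.576 0.178 0.04 ] rect mm [576.2 177. ] [ 58.  102.2] 5.1
top blue [232.4 220.6] 325 depth-mean [0.426 0.096 0.04 ] rect mm [425.7  95.5] [103.7  55.7] 80.6
top blue [310.6 255.9] 332 depth-mean [ 0.296 -0.176  0.04 ] rect mm [ 296.4 -176.1] [100.8  56.5] 81.0
top green [330.6 205.3] 54 depth-mean [ 0.472 -0.251  0.05 ] rect mm [ 471.4 -250.2] [24.9 24.6] 88.6
top yellow [295.8 161. ] 130 depth-mean [ 0.634 -0.134  0.039] rect mm [ 637.3 -143.2] [ 72.  162.2] 20.1
top yellow [383.  202.1] 129 depth-mean [ 0.479 -0.437  0.05 ] rect mm [ 479.6 -439.7] [43.2 43. ] 87.5
bench z 0.00014570391824342277
top scanner ((554.9947509765625, -169.40283203125), (240.0203399658203, 219.77389526367188), 82.31939697265625)
side blue [247.1 163.5] 178 depth-mean [0.576 0.173 0.04 ] rect mm [578.1 175.1] [ 56.6 103. ] 7.0
side blue [214.7 189.5] 219 depth-mean [0.425 0.092 0.04 ] rect mm [426.5  94.9] [102.1  56.3] 80.3
side blue [202.5 262.2] 366 depth-mean [ 0.299 -0.181  0.04 ] rect mm [ 299.6 -177.3] [103.7  56.3] 81.1
side green [267.7 258.7] 73 depth-mean [ 0.475 -0.252  0.05 ] rect mm [ 475.1 -251.2] [31.6 26. ] 66.4
side yellow [283.1 209.9] 34 depth-mean [ 0.601 -0.087  0.038] rect mm [602.1 -91.4] [10.1 48.8] 81.3
side yellow [296.2 315.7] 14 depth-mean [ 0.473 -0.445  0.045] rect mm [ 474.2 -443.5] [ 9.2 22.8] 27.1
side yellow [299.5 322.9] 8 depth-mean [ 0.473 -0.464  0.039] rect mm [ 472.7 -465.1] [ 2.3 18.4] 75.0
bench z 
side scanner ((554.4661865234375, -175.563720703125), (244.52406311035156, 220.9417724609375), 82.13671112060547)
```

View pics/crop1.png

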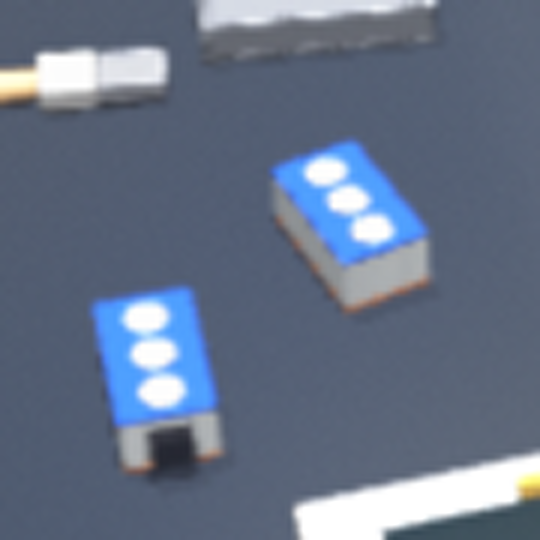

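```bash
cat > t.py <<'E'
"""python3 t.py gx gy gz(mm, grasp point) psi tilt(deg): prints offset/rot from the present pose"""
import sys, numpy as np
from scipy.spatial.transform import Rotation as R
from workcell import bot
def go(g,psi,tilt):
    s=bot.read_state(); q=s['tool_rot']; A=R.from_quat(np.r_[q[1:],q[0]])
    p=np.radians(psi); y=np.array([np.cos(p),np.sin(p),0]); z=np.array([0,0,-1.])
    T=R.from_rotvec(y*np.radians(tilt))*R.from_matrix(np.c_[np.cross(y,z),y,z])
    tcp=np.array(g)+19*T.as_matrix()[:,2]
    G=s['tcp_pos']*1000-19*A.as_matrix()[:,2]
    yy=A.as_matrix()[:,1]
    print('off',(tcp-s['tcp_pos']*1000).round(1),'rot',(T*A.inv()).as_rotvec().round(3),'grasp now',G.round(1),'psi',np.degrees(np.arctan2(yy[1],yy[0])).round(1),'toolz',A.as_matrix()[:,2].round(3),'j',s['joint_positions'].round(2),'F',s['force'].round(1),'w',round(s['width'],3),'gf',round(s['grasp_force'],1),'t',round(s['time'],1))
a=[float(v) for v in sys.argv[1:]]
go(a[:3],a[3],a[4])
E
python3 t.py 576 182 220 6 0
```

```text
off [ 340.  -423.3  -13. ] rot [ 1.000e-03 -1.000e-03 -1.094e+00] grasp now [236.  605.3 233. ] psi 68.7 toolz [-0.    -0.001 -1.   ] j [ 1.12  0.12  1.65  0.    1.37 -0.08] F [ 0.2 -0.7 -0.5] w 0.999 gf 0.0 t 0.2
```

Request:
move_arm(
  commands=[
    {"offset": [340,-423,-13],"rot": [0,0,-1.094],"grip": -1},
    {"offset": [340,-423,-13],"rot": [0,0,-1.094],"grip": -1},
    {"offset": [340,-423,-13],"rot": [0,0,-1.094],"grip": -1},
    {"offset": [340,-423,-13],"rot": [0,0,-1.094],"grip": -1},
    {"offset": [340,-423,-13],"rot": [0,0,-1.094],"grip": -1},
    {"offset": [340,-423,-13],"rot": [0,0,-1.094],"grip": -1},
    {"offset": [340,-423,-13],"rot": [0,0,-1.094],"grip": -1},
    {"offset": [340,-423,-13],"rot": [0,0,-1.094],"grip": -1},
    {"offset": [340,-423,-13],"rot": [0,0,-1.094],"grip": -1},
    {"offset": [340,-423,-13],"rot": [0,0,-1.094],"grip": -1},
    {"offset": [340,-423,-13],"rot": [0,0,-1.094],"grip": -1},
    {"offset": [340,-423,-13],"rot": [0,0,-1.094],"grip": -1},
  ],
)

```text
time: 1.25
tcp_pos: [0.5502, 0.2141, 0.2027]
tool_rot: [0.0, 0.669, 0.743, 0.0]
force: [0.3, 0.9, -0.1]
width: 0.998
grasp_force: 0.0
```

```bash
python3 t.py 576 182 150 6 -45
```

```text
off [ 27.2 -45.5 -66.2] rot [-0.781 -0.082 -0.   ] grasp now [550.2 214.1 221.7] psi 6.0 toolz [ 0.  0. -1.] j [0.28 0.   1.8  0.   1.34 0.18] F [ 0.3  0.9 -0.1] w 0.998 gf 0.0 t 1.2
```

Request:
move_arm(
  commands=[
    {"offset": [27,-46,-66],"rot": [-0.12,-0.012,0],"grip": -1},
    {"offset": [27,-46,-66],"rot": [-0.24,-0.025,0],"grip": -1},
    {"offset": [27,-46,-66],"rot": [-0.36,-0.038,0],"grip": -1},
    {"offset": [27,-46,-66],"rot": [-0.48,-0.05,0],"grip": -1},
    {"offset": [27,-46,-66],"rot": [-0.6,-0.063,0],"grip": -1},
    {"offset": [27,-46,-66],"rot": [-0.7,-0.074,0],"grip": -1},
    {"offset": [27,-46,-66],"rot": [-0.781,-0.082,0],"grip": -1},
    {"offset": [27,-46,-66],"rot": [-0.781,-0.082,0],"grip": -1},
    {"offset": [27,-46,-66],"rot": [-0.781,-0.082,0],"grip": -1},
    {"offset": [27,-46,-66],"rot": [-0.781,-0.082,0],"grip": -1},
  ],
)

```text
time: 2.08
tcp_pos: [0.5766, 0.1698, 0.1371]
tool_rot: [0.284, 0.619, 0.687, -0.255]
force: [-0.4, -0.0, 0.5]
width: 1.002
grasp_force: 0.0
```

```bash
python3 t.py 576 182 26 6 -45
python3 - <<'E'
from h import *
a=cap('top');b=cap('side')
A=cv2.resize(a['pixels'][110:240,140:290],None,fx=3,fy=3);B=cv2.resize(b['pixels'][80:210,170:320],None,fx=3,fy=3)
cv2.imwrite('pics/p2.png',np.vstack([A,B])[:,:,::-1][:780] if 0 else np.hstack([A,B])[:,:800,::-1])
E
```

```text
off [   0.8   -1.2 -124.5] rot [-0.002  0.     0.   ] grasp now [575.2 183.2 150.5] psi 6.0 toolz [ 0.074 -0.702 -0.708] j [ 0.51  0.31  1.72 -0.71  1.51  0.6 ] F [-0.4 -0.   0.5] w 1.002 gf 0.0 t 2.1
```

View pics/p2.png

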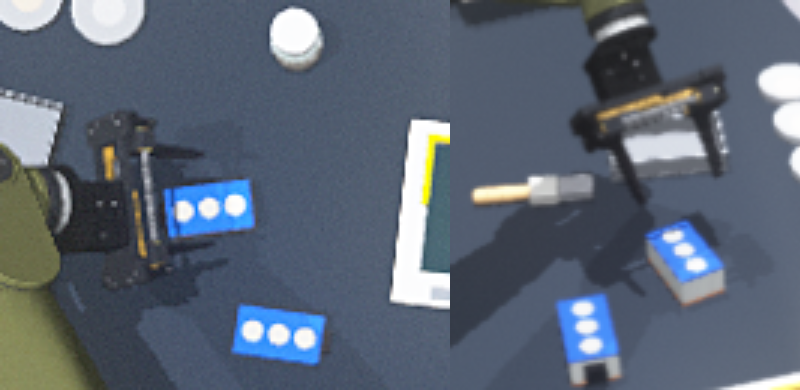

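Request:
move_arm(
  commands=[
    {"offset": [0,-1,-30],"rot": [0,0,0],"grip": -1},
    {"offset": [0,-1,-60],"rot": [0,0,0],"grip": -1},
    {"offset": [0,-1,-85],"rot": [0,0,0],"grip": -1},
    {"offset": [0,-1,-105],"rot": [0,0,0],"grip": -1},
    {"offset": [0,-1,-118],"rot": [0,0,0],"grip": -1},
    {"offset": [0,-1,-124],"rot": [0,0,0],"grip": -1},
    {"offset": [0,-1,-124],"rot": [0,0,0],"grip": -1},
    {"offset": [0,-1,-124],"rot": [0,0,0],"grip": -1},
  ],
)

```text
time: 2.85
tcp_pos: [0.5771, 0.169, 0.0139]
tool_rot: [0.285, 0.619, 0.686, -0.255]
force: [0.0, 0.8, 0.8]
width: 0.998
grasp_force: 0.0
```

```bash
python3 t.py 576 182 26 6 -45
```

```text
off [ 0.3 -0.4 -1.3] rot [-0.001  0.001  0.   ] grasp now [575.7 182.4  27.3] psi 6.0 toolz [ 0.075 -0.703 -0.708] j [ 0.51  0.47  1.75 -0.73  1.36  0.73] F [0.  0.8 0.8] w 0.998 gf 0.0 t 2.9
```

Close.

Request:
move_arm(
  commands=[
    {"offset": [0,0,0],"rot": [0,0,0],"grip": 1},
    {"offset": [0,0,0],"rot": [0,0,0],"grip": 1},
    {"offset": [0,0,0],"rot": [0,0,0],"grip": 1},
    {"offset": [0,0,0],"rot": [0,0,0],"grip": 1},
    {"offset": [0,0,0],"rot": [0,0,0],"grip": 1},
    {"offset": [0,0,0],"rot": [0,0,0],"grip": 1},
    {"offset": [0,0,0],"rot": [0,0,0],"grip": 1},
    {"offset": [0,0,0],"rot": [0,0,0],"grip": 1},
  ],
  grip_force=40,
)

```text
time: 3.52
tcp_pos: [0.5768, 0.1692, 0.0129]
tool_rot: [0.285, 0.618, 0.687, -0.256]
force: [1.0, 1.0, -0.2]
width: 0.586
grasp_force: 40.0
```

```bash
python3 t.py 576 182 26 6 -45
```

```text
off [ 0.6 -0.6 -0.3] rot [-0.001  0.001 -0.001] grasp now [575.4 182.5  26.3] psi 6.0 toolz [ 0.075 -0.703 -0.707] j [ 0.51  0.47  1.75 -0.73  1.36  0.73] F [ 1.   1.  -0.2] w 0.586 gf 40.0 t 3.5
```

Request:
move_arm(
  commands=[
    {"offset": [0,0,10],"rot": [0,0,0],"grip": 1},
    {"offset": [0,0,30],"rot": [0,0,0],"grip": 1},
    {"offset": [0,0,55],"rot": [0,0,0],"grip": 1},
    {"offset": [0,0,80],"rot": [0,0,0],"grip": 1},
    {"offset": [0,0,105],"rot": [0,0,0],"grip": 1},
    {"offset": [0,0,120],"rot": [0,0,0],"grip": 1},
    {"offset": [0,0,120],"rot": [0,0,0],"grip": 1},
    {"offset": [0,0,120],"rot": [0,0,0],"grip": 1},
  ],
)

```text
time: 4.18
tcp_pos: [0.5761, 0.1692, 0.1325]
tool_rot: [0.284, 0.619, 0.687, -0.255]
force: [-0.1, 0.3, -5.6]
width: 0.584
grasp_force: 40.0
```

```bash
python3 t.py 560 182 130 6 45
```

```text
off [-17.5  26.1 -15.9] rot [1.56  0.164 0.   ] grasp now [574.7 182.6 145.9] psi 6.0 toolz [ 0.074 -0.702 -0.708] j [ 0.51  0.31  1.73 -0.71  1.5   0.61] F [-0.1  0.3 -5.6] w 0.584 gf 40.0 t 4.2
```

Request:
move_arm(
  commands=[
    {"offset": [-1,2,0],"rot": [0.1,0.01,0],"grip": 1},
    {"offset": [-2,4,0],"rot": [0.2,0.021,0],"grip": 1},
    {"offset": [-3,6,0],"rot": [0.3,0.031,0],"grip": 1},
    {"offset": [-4,8,0],"rot": [0.4,0.042,0],"grip": 1},
    {"offset": [-5,10,0],"rot": [0.5,0.052,0],"grip": 1},
    {"offset": [-6,12,0],"rot": [0.6,0.063,0],"grip": 1},
    {"offset": [-7,14,0],"rot": [0.7,0.074,0],"grip": 1},
    {"offset": [-8,16,0],"rot": [0.8,0.084,0],"grip": 1},
    {"offset": [-9,18,0],"rot": [0.9,0.095,0],"grip": 1},
    {"offset": [-10,20,0],"rot": [1.0,0.105,0],"grip": 1},
    {"offset": [-10,22,0],"rot": [1.1,0.116,0],"grip": 1},
    {"offset": [-10,24,0],"rot": [1.2,0.126,0],"grip": 1},
  ],
)

```text
time: 5.18
tcp_pos: [0.5645, 0.1923, 0.1301]
tool_rot: [-0.158, 0.654, 0.726, 0.139]
force: [0.0, -0.2, -5.1]
width: 0.59
grasp_force: 40.0
```

```bash
python3 t.py 564 182 130 6 45
```

```text
off [ -1.9   3.1 -13.5] rot [ 0.36   0.034 -0.002] grasp now [565.4 184.5 147.4] psi 6.0 toolz [-0.047  0.409 -0.911] j [ 0.03  0.07  1.9   0.45  1.24 -0.23] F [ 0.  -0.2 -5.1] w 0.59 gf 40.0 t 5.2
```

Request:
move_arm(
  commands=[
    {"offset": [-1,1,-3],"rot": [0.1,0.01,0],"grip": 1},
    {"offset": [-1,2,-6],"rot": [0.2,0.02,0],"grip": 1},
    {"offset": [-2,3,-9],"rot": [0.3,0.029,0],"grip": 1},
    {"offset": [-2,3,-13],"rot": [0.36,0.034,-0.002],"grip": 1},
    {"offset": [-2,3,-13],"rot": [0.36,0.034,-0.002],"grip": 1},
    {"offset": [-2,3,-13],"rot": [0.36,0.034,-0.002],"grip": 1},
    {"offset": [-2,3,-13],"rot": [0.36,0.034,-0.002],"grip": 1},
  ],
)

```text
time: 5.77
tcp_pos: [0.5637, 0.196, 0.1187]
tool_rot: [-0.282, 0.619, 0.687, 0.256]
force: [0.2, 0.4, -5.3]
width: 0.59
grasp_force: 40.0
```

```bash
python3 t.py 564 182 60 6 45;  python3 - <<'E'
from h import *
b=cap('side');a=cap('top')
A=cv2.resize(a['pixels'][110:240,140:290],None,fx=3,fy=3);B=cv2.resize(b['pixels'][80:210,170:320],None,fx=3,fy=3)
cv2.imwrite('pics/p3.png',np.hstack([A,B])[:,:800,::-1])
E
```

```text
off [ -1.1  -0.7 -72.1] rot [0.004 0.002 0.002] grasp now [565.1 182.7 132.2] psi 5.9 toolz [-0.071  0.7   -0.71 ] j [-0.11  0.16  1.93  0.79  1.34 -0.52] F [ 0.2  0.4 -5.3] w 0.59 gf 40.0 t 5.8
```

View pics/p3.png

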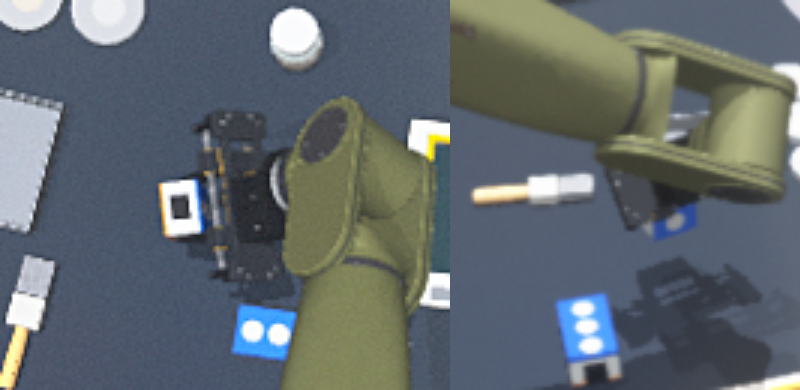

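Request:
move_arm(
  commands=[
    {"offset": [-1,0,-15],"rot": [0.004,0.002,0.002],"grip": 1},
    {"offset": [-1,0,-32],"rot": [0.004,0.002,0.002],"grip": 1},
    {"offset": [-1,0,-48],"rot": [0.004,0.002,0.002],"grip": 1},
    {"offset": [-1,0,-60],"rot": [0.004,0.002,0.002],"grip": 1},
    {"offset": [-1,0,-68],"rot": [0.004,0.002,0.002],"grip": 1},
    {"offset": [-1,0,-72],"rot": [0.004,0.002,0.002],"grip": 1},
    {"offset": [-1,0,-73],"rot": [0.004,0.002,0.002],"grip": 1},
    {"offset": [-1,0,-73],"rot": [0.004,0.002,0.002],"grip": 1},
    {"offset": [-1,0,-73],"rot": [0.004,0.002,0.002],"grip": 1},
  ],
)

```text
time: 6.62
tcp_pos: [0.564, 0.1959, 0.0474]
tool_rot: [-0.284, 0.618, 0.687, 0.258]
force: [0.2, 0.2, -3.8]
width: 0.588
grasp_force: 40.0
```

```bash
python3 t.py 564 182 55 6 45
```

```text
off [-1.4 -0.6 -5.8] rot [-0.002  0.003  0.001] grasp now [565.3 182.5  60.8] psi 6.0 toolz [-0.071  0.705 -0.706] j [-0.11  0.27  1.95  0.82  1.25 -0.62] F [ 0.2  0.2 -3.8] w 0.588 gf 40.0 t 6.6
```

Request:
move_arm(
  commands=[
    {"offset": [0,0,-1],"rot": [0,0,0],"grip": 1},
    {"offset": [0,0,-2],"rot": [0,0,0],"grip": 1},
    {"offset": [0,0,-2],"rot": [0,0,0],"grip": 1},
  ],
)

```text
time: 6.87
tcp_pos: [0.5635, 0.1959, 0.045]
tool_rot: [-0.284, 0.618, 0.687, 0.258]
force: [-0.1, 0.2, -5.1]
width: 0.59
grasp_force: 40.0
```

Request:
move_arm(
  commands=[
    {"offset": [0,0,-1],"rot": [0,0,0],"grip": 1},
    {"offset": [0,0,-1.5],"rot": [0,0,0],"grip": 1},
    {"offset": [0,0,-1.5],"rot": [0,0,0],"grip": 1},
  ],
)

```text
time: 7.12
tcp_pos: [0.5637, 0.196, 0.0446]
tool_rot: [-0.285, 0.617, 0.687, 0.258]
force: [-2.9, -2.3, 3.7]
width: 0.586
grasp_force: 40.0
```

Request:
move_arm(
  commands=[
    {"offset": [0,0,0.5],"rot": [0,0,0],"grip": 0.1},
    {"offset": [0,0,0.5],"rot": [0,0,0],"grip": -0.3},
    {"offset": [0,0,0.5],"rot": [0,0,0],"grip": -1},
    {"offset": [0,0,0.5],"rot": [0,0,0],"grip": -1},
    {"offset": [0,0,0.5],"rot": [0,0,0],"grip": -1},
    {"offset": [0,0,0.5],"rot": [0,0,0],"grip": -1},
    {"offset": [0,0,0.5],"rot": [0,0,0],"grip": -1},
  ],
)

```text
time: 7.7
tcp_pos: [0.5634, 0.1961, 0.0437]
tool_rot: [-0.284, 0.618, 0.686, 0.257]
force: [-0.1, 0.3, -0.4]
width: 0.942
grasp_force: 0.0
```

```bash
python3 t.py 564 182 160 6 0
```

```text
off [  0.6 -14.1  97.3] rot [-0.783 -0.08  -0.   ] grasp now [564.7 182.7  57.1] psi 6.0 toolz [-0.072  0.705 -0.706] j [-0.11  0.28  1.95  0.82  1.25 -0.62] F [-0.1  0.3 -0.4] w 0.942 gf 0.0 t 7.7
```

Request:
move_arm(
  commands=[
    {"offset": [1,-7,7],"rot": [0,0,0],"grip": -1},
    {"offset": [2,-21,21],"rot": [0,0,0],"grip": -1},
    {"offset": [4,-42,42],"rot": [0,0,0],"grip": -1},
    {"offset": [6,-63,63],"rot": [0,0,0],"grip": -1},
    {"offset": [8,-84,84],"rot": [0,0,0],"grip": -1},
    {"offset": [10,-100,106],"rot": [0,0,0],"grip": -1},
    {"offset": [10,-100,130],"rot": [0,0,0],"grip": -1},
    {"offset": [10,-100,150],"rot": [0,0,0],"grip": -1},
    {"offset": [10,-100,150],"rot": [0,0,0],"grip": -1},
  ],
)

```text
time: 8.45
tcp_pos: [0.576, 0.0947, 0.1993]
tool_rot: [-0.281, 0.617, 0.688, 0.26]
force: [-0.1, 0.5, 1.6]
width: 1.002
grasp_force: 0.0
```

```bash
python3 - <<'E'
from h import *
a=cap('top','p4.png');P=cloud(a)
m=(abs(P[...,2]-.1)<.015)&(abs(P[...,0]-.565)<.06)&(abs(P[...,1]-.19)<.05)
w=world(a,np.argwhere(m)[:,::-1],.1); print(cv2.minAreaRect((w[:,:2]*1000).astype(np.float32)),m.sum(),P[m].mean(0))
E
python3 t.py 563 202 200 6 -45
```

```text
((563.6776123046875, 190.10684204101562), (56.65739822387695, 41.851966857910156), 6.533719062805176) 190 [0.56327511 0.18977718 0.10216232]
off [-10.5  93.6 -10.1] rot [-1.562 -0.157 -0.005] grasp now [576.2  81.6 210.1] psi 5.9 toolz [-0.068  0.704 -0.707] j [-0.27  0.11  1.84  0.72  1.54 -0.54] F [ 0.  -0.2 -0.1] w 0.995 gf 0.0 t 8.5
```

View pics/p4.png

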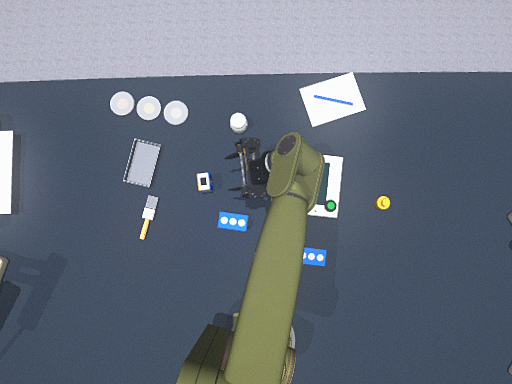

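Request:
move_arm(
  commands=[
    {"offset": [0,10,20],"rot": [-0.11,-0.011,0],"grip": -1},
    {"offset": [-1,20,35],"rot": [-0.22,-0.022,0],"grip": -1},
    {"offset": [-2,40,50],"rot": [-0.33,-0.033,0],"grip": -1},
    {"offset": [-4,60,50],"rot": [-0.44,-0.044,0],"grip": -1},
    {"offset": [-6,80,50],"rot": [-0.55,-0.055,0],"grip": -1},
    {"offset": [-8,100,50],"rot": [-0.66,-0.066,0],"grip": -1},
    {"offset": [-10,120,50],"rot": [-0.77,-0.077,0],"grip": -1},
    {"offset": [-12,140,50],"rot": [-0.88,-0.088,0],"grip": -1},
    {"offset": [-14,160,40],"rot": [-0.99,-0.1,0],"grip": -1},
    {"offset": [-16,175,30],"rot": [-1.1,-0.11,0],"grip": -1},
    {"offset": [-18,185,20],"rot": [-1.21,-0.12,0],"grip": -1},
    {"offset": [-19,188,10],"rot": [-1.32,-0.13,0],"grip": -1},
  ],
)

```text
time: 9.5
tcp_pos: [0.5535, 0.2858, 0.2025]
tool_rot: [0.198, 0.644, 0.716, -0.182]
force: [-0.3, -0.3, 0.0]
width: 1.0
grasp_force: 0.0
```

```bash
python3 t.py 552.5 296 185 6.2 -45
```

```text
off [  0.4  -3.2 -31. ] rot [-0.239 -0.031  0.004] grasp now [552.6 295.6 218.8] psi 6.0 toolz [ 0.049 -0.516 -0.855] j [ 0.6   0.25  1.59 -0.47  1.58  0.56] F [-0.3 -0.3  0. ] w 1.0 gf 0.0 t 9.5
```

Request:
move_arm(
  commands=[
    {"offset": [0,-1,-10],"rot": [-0.1,-0.013,0],"grip": -1},
    {"offset": [0,-2,-20],"rot": [-0.2,-0.026,0],"grip": -1},
    {"offset": [0,-3,-31],"rot": [-0.239,-0.031,0.004],"grip": -1},
    {"offset": [0,-3,-31],"rot": [-0.239,-0.031,0.004],"grip": -1},
    {"offset": [0,-3,-31],"rot": [-0.239,-0.031,0.004],"grip": -1},
    {"offset": [0,-3,-31],"rot": [-0.239,-0.031,0.004],"grip": -1},
  ],
)

```text
time: 10.0
tcp_pos: [0.5546, 0.2807, 0.173]
tool_rot: [0.283, 0.619, 0.687, -0.254]
force: [1.1, -0.2, 0.3]
width: 0.999
grasp_force: 0.0
```

```bash
python3 t.py 562.2 204.3 55 6.2 -45
```

```text
off [   9.1  -89.7 -131.5] rot [-0.006  0.     0.003] grasp now [553.2 294.  186.5] psi 6.0 toolz [ 0.074 -0.699 -0.711] j [ 0.66  0.37  1.58 -0.64  1.66  0.66] F [ 1.1 -0.2  0.3] w 0.999 gf 0.0 t 10.0
```

Request:
move_arm(
  commands=[
    {"offset": [0,0,-25],"rot": [-0.006,0,0.003],"grip": -1},
    {"offset": [0,-5,-47],"rot": [-0.006,0,0.003],"grip": -1},
    {"offset": [2,-20,-62],"rot": [-0.006,0,0.003],"grip": -1},
    {"offset": [4,-38,-80],"rot": [-0.006,0,0.003],"grip": -1},
    {"offset": [6,-56,-98],"rot": [-0.006,0,0.003],"grip": -1},
    {"offset": [8,-72,-114],"rot": [-0.006,0,0.003],"grip": -1},
    {"offset": [9,-83,-125],"rot": [-0.006,0,0.003],"grip": -1},
    {"offset": [9,-90,-132],"rot": [-0.006,0,0.003],"grip": -1},
    {"offset": [9,-90,-132],"rot": [-0.006,0,0.003],"grip": -1},
    {"offset": [9,-90,-132],"rot": [-0.006,0,0.003],"grip": -1},
  ],
)

```text
time: 10.83
tcp_pos: [0.5639, 0.191, 0.0416]
tool_rot: [0.285, 0.617, 0.687, -0.255]
force: [0.2, 0.3, -0.2]
width: 1.001
grasp_force: 0.0
```

```bash
python3 t.py 562.2 204.3 55 6.2 -45
```

```text
off [-0.2 -0.1 -0.1] rot [-0.     0.001  0.001] grasp now [562.4 204.4  55.1] psi 6.2 toolz [ 0.077 -0.703 -0.707] j [ 0.55  0.43  1.75 -0.7   1.41  0.72] F [ 0.2  0.3 -0.2] w 1.001 gf 0.0 t 10.8
```

Request:
move_arm(
  commands=[
    {"offset": [0,0,0],"rot": [0,0,0],"grip": 0},
    {"offset": [0,0,0],"rot": [0,0,0],"grip": 0},
    {"offset": [0,0,0],"rot": [0,0,0],"grip": 0.1},
    {"offset": [0,0,0],"rot": [0,0,0],"grip": 1},
    {"offset": [0,0,0],"rot": [0,0,0],"grip": 1},
    {"offset": [0,0,0],"rot": [0,0,0],"grip": 1},
    {"offset": [0,0,0],"rot": [0,0,0],"grip": 1},
    {"offset": [0,0,0],"rot": [0,0,0],"grip": 1},
  ],
)

```text
time: 11.5
tcp_pos: [0.5636, 0.1913, 0.0407]
tool_rot: [0.285, 0.617, 0.688, -0.255]
force: [0.6, 1.0, 0.0]
width: 0.59
grasp_force: 40.0
```

Request:
move_arm(
  commands=[
    {"offset": [0,0,5],"rot": [0,0,0],"grip": 1},
    {"offset": [0,0,15],"rot": [0,0,0],"grip": 1},
    {"offset": [0,0,35],"rot": [0,0,0],"grip": 1},
    {"offset": [0,0,60],"rot": [0,0,0],"grip": 1},
    {"offset": [0,0,85],"rot": [0,0,0],"grip": 1},
    {"offset": [0,0,110],"rot": [0,0,0],"grip": 1},
    {"offset": [0,0,130],"rot": [0,0,0],"grip": 1},
    {"offset": [0,0,130],"rot": [0,0,0],"grip": 1},
    {"offset": [0,0,130],"rot": [0,0,0],"grip": 1},
  ],
)

```text
time: 12.25
tcp_pos: [0.5636, 0.1914, 0.1715]
tool_rot: [0.285, 0.618, 0.687, -0.254]
force: [-0.0, 0.3, -6.2]
width: 0.588
grasp_force: 40.0
```

```bash
python3 t.py 590 -120 200 -7.7 45
```

```text
off [  28.2 -298.1   15. ] rot [ 1.572 -0.019 -0.188] grasp now [562.2 204.7 185. ] psi 6.2 toolz [ 0.078 -0.702 -0.708] j [ 0.55  0.27  1.7  -0.69  1.57  0.59] F [-0.   0.3 -6.2] w 0.588 gf 40.0 t 12.2
```

Request:
move_arm(
  commands=[
    {"offset": [1,-10,2],"rot": [0.1,-0.001,-0.012],"grip": 1},
    {"offset": [3,-30,4],"rot": [0.2,-0.002,-0.024],"grip": 1},
    {"offset": [5,-50,6],"rot": [0.3,-0.003,-0.036],"grip": 1},
    {"offset": [7,-70,8],"rot": [0.4,-0.005,-0.048],"grip": 1},
    {"offset": [9,-90,10],"rot": [0.5,-0.006,-0.06],"grip": 1},
    {"offset": [11,-110,12],"rot": [0.6,-0.007,-0.072],"grip": 1},
    {"offset": [13,-130,14],"rot": [0.7,-0.008,-0.084],"grip": 1},
    {"offset": [15,-150,15],"rot": [0.8,-0.009,-0.096],"grip": 1},
    {"offset": [17,-170,15],"rot": [0.9,-0.01,-0.108],"grip": 1},
    {"offset": [19,-190,15],"rot": [1.0,-0.012,-0.12],"grip": 1},
    {"offset": [21,-210,15],"rot": [1.1,-0.013,-0.132],"grip": 1},
    {"offset": [23,-230,15],"rot": [1.2,-0.014,-0.144],"grip": 1},
  ],
)

```text
time: 13.25
tcp_pos: [0.5845, -0.0403, 0.1834]
tool_rot: [-0.129, 0.717, 0.666, 0.162]
force: [0.9, -0.4, -6.2]
width: 0.588
grasp_force: 40.0
```

```bash
python3 t.py 600 -140 180 -7.7 45
```

```text
off [ 17.3 -86.4 -16.8] rot [ 0.37  -0.009 -0.047] grasp now [583.3 -47.9 200.8] psi -4.6 toolz [ 0.061  0.401 -0.914] j [-0.36  0.03  1.85  0.42  1.38 -0.39] F [ 0.9 -0.4 -6.2] w 0.588 gf 40.0 t 13.2
```

Request:
move_arm(
  commands=[
    {"offset": [3,-15,-5],"rot": [0.1,-0.003,-0.012],"grip": 1},
    {"offset": [7,-32,-10],"rot": [0.2,-0.006,-0.025],"grip": 1},
    {"offset": [11,-49,-15],"rot": [0.3,-0.008,-0.038],"grip": 1},
    {"offset": [15,-66,-17],"rot": [0.37,-0.009,-0.047],"grip": 1},
    {"offset": [20,-82,-17],"rot": [0.37,-0.009,-0.047],"grip": 1},
    {"offset": [24,-94,-17],"rot": [0.37,-0.009,-0.047],"grip": 1},
    {"offset": [24,-96,-17],"rot": [0.37,-0.009,-0.047],"grip": 1},
    {"offset": [24,-96,-17],"rot": [0.37,-0.009,-0.047],"grip": 1},
  ],
)

```text
time: 13.92
tcp_pos: [0.6099, -0.1353, 0.1676]
tool_rot: [-0.25, 0.696, 0.609, 0.287]
force: [-0.0, -0.1, -4.6]
width: 0.583
grasp_force: 40.0
```

```bash
python3 t.py 607 -150 85 -7.7 45
python3 - <<'E'
from h import *
b=cap('side');a=cap('top')
A=cv2.resize(a['pixels'][110:240,240:390],None,fx=3,fy=3);B=cv2.resize(b['pixels'][150:280,200:350],None,fx=3,fy=3)
cv2.imwrite('pics/p5.png',np.hstack([A,B])[:,:800,::-1])
E
```

```text
off [ -1.1  -1.4 -96. ] rot [0.005 0.001 0.001] grasp now [ 608.1 -148.5  181.1] psi -7.7 toolz [ 0.096  0.697 -0.71 ] j [-0.61  0.28  1.7   0.68  1.58 -0.62] F [-0.  -0.1 -4.6] w 0.583 gf 40.0 t 13.9
```

View pics/p5.png

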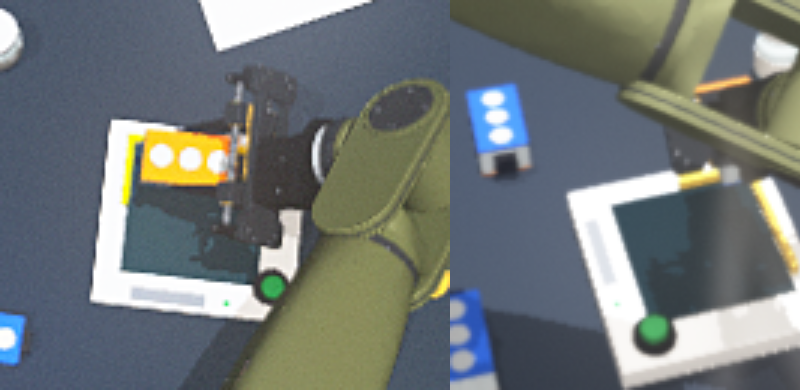

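Request:
move_arm(
  commands=[
    {"offset": [-1,-1,-20],"rot": [0.005,0,0],"grip": 1},
    {"offset": [-1,-1,-40],"rot": [0.005,0,0],"grip": 1},
    {"offset": [-1,-1,-60],"rot": [0.005,0,0],"grip": 1},
    {"offset": [-1,-1,-80],"rot": [0.005,0,0],"grip": 1},
    {"offset": [-1,-1,-94],"rot": [0.005,0,0],"grip": 1},
    {"offset": [-1,-1,-104],"rot": [0.005,0,0],"grip": 1},
    {"offset": [-1,-1,-110],"rot": [0.005,0,0],"grip": 1},
    {"offset": [-1,-1,-110],"rot": [0.005,0,0],"grip": 1},
    {"offset": [-1,-1,-110],"rot": [0.005,0,0],"grip": 1},
  ],
)

```text
time: 14.77
tcp_pos: [0.6096, -0.1361, 0.0588]
tool_rot: [-0.251, 0.695, 0.608, 0.29]
force: [-1.0, -0.2, -3.9]
width: 0.588
grasp_force: 40.0
```

```bash
cat > o.py <<'E'
from h import *
c=cap('top');P=cloud(c);hsv=cv2.cvtColor(c['pixels'],cv2.COLOR_RGB2HSV)
m=(cv2.inRange(hsv,(5,120,80),(18,255,255))>0)&(abs(P[...,0]-.61)<.09)&(abs(P[...,1]+.14)<.1)&(P[...,2]>.05)
z=np.median(P[m][:,2]); w=world(c,np.argwhere(m)[:,::-1],z)
th=np.radians(-7.7);o=np.array([.555,-.170]);q=(w[:,:2]-o)@np.array([[np.cos(th),-np.sin(th)],[np.sin(th),np.cos(th)]])*1000
print('orange z',z,'n',m.sum(),'scanner-frame x',np.percentile(q[:,0],[1,50,99]).round(1),'y',np.percentile(q[:,1],[1,50,99]).round(1))
y0=q[:,1]; 
for a,b in((0,20),(20,40),(40,60),(60,85)):
    s=(y0>a)&(y0<b)&(hsv[m][:,0]>=0)
    if s.any(): print(a,b,q[s,0].min().round(1),q[s,0].max().round(1),np.median(P[m][s,2]).round(4))
E
python3 o.py;python3 t.py 607 -150 64.5 -7.7 45
```

```text
orange z 0.0776049429601573 n 60 scanner-frame x [ 17.6  37.2 104.6] y [-26.1  10.1  83.3]
0 20 20.9 75.9 0.0861
20 40 19.0 75.8 0.087
40 60 17.4 20.5 0.074
60 85 18.5 73.8 0.0746
off [-1.2 -0.3 -8.5] rot [0.    0.005 0.001] grasp now [ 608.1 -149.7   73. ] psi -7.7 toolz [ 0.099  0.701 -0.707] j [-0.61  0.41  1.74  0.69  1.45 -0.73] F [ 0.  -0.  -4.5] w 0.587 gf 40.0 t 14.8
```

Request:
move_arm(
  commands=[
    {"offset": [0,0,-2],"rot": [0,0,0],"grip": 1},
    {"offset": [0,0,-4],"rot": [0,0,0],"grip": 1},
    {"offset": [0,0,-6],"rot": [0,0,0],"grip": 1},
    {"offset": [0,0,-6],"rot": [0,0,0],"grip": 1},
    {"offset": [0,0,-6],"rot": [0,0,0],"grip": 1},
  ],
)

```text
time: 15.23
tcp_pos: [0.6094, -0.1361, 0.0529]
tool_rot: [-0.251, 0.695, 0.608, 0.29]
force: [-0.3, 0.5, -4.6]
width: 0.584
grasp_force: 40.0
```

Request:
move_arm(
  commands=[
    {"offset": [0,0,-1],"rot": [0,0,0],"grip": 1},
    {"offset": [0,0,-1],"rot": [0,0,0],"grip": 1},
    {"offset": [0,0,-1],"rot": [0,0,0],"grip": 1},
  ],
)

```text
time: 15.48
tcp_pos: [0.6095, -0.1361, 0.0528]
tool_rot: [-0.251, 0.695, 0.608, 0.29]
force: [-2.5, -1.0, 2.3]
width: 0.584
grasp_force: 40.0
```

Request:
move_arm(
  commands=[
    {"offset": [0,0,-1],"rot": [0,0,0],"grip": 1},
    {"offset": [0,0,-1],"rot": [0,0,0],"grip": 1},
    {"offset": [0,0,-1],"rot": [0,0,0],"grip": 1},
  ],
)

```text
time: 15.73
tcp_pos: [0.6095, -0.1361, 0.0528]
tool_rot: [-0.251, 0.695, 0.608, 0.29]
force: [-5.2, -1.8, 8.1]
width: 0.586
grasp_force: 40.0
```

Request:
move_arm(
  commands=[
    {"offset": [0,0,1.3],"rot": [0,0,0],"grip": 1},
    {"offset": [2,-0.3,1.3],"rot": [0,0,0],"grip": 1},
    {"offset": [4,-0.5,1.3],"rot": [0,0,0],"grip": 1},
    {"offset": [6,-0.8,1.3],"rot": [0,0,0],"grip": 1},
    {"offset": [6,-0.8,1.3],"rot": [0,0,0],"grip": 1},
  ],
)

```text
time: 16.15
tcp_pos: [0.6158, -0.1367, 0.0528]
tool_rot: [-0.251, 0.695, 0.608, 0.29]
force: [-3.6, -0.4, 5.5]
width: 0.588
grasp_force: 40.0
```

Request:
move_arm(
  commands=[
    {"offset": [1,-0.1,0],"rot": [0,0,0],"grip": 1},
    {"offset": [2,-0.3,0],"rot": [0,0,0],"grip": 1},
    {"offset": [2,-0.3,0],"rot": [0,0,0],"grip": 1},
    {"offset": [2,-0.3,0],"rot": [0,0,0],"grip": 1},
  ],
)

```text
time: 16.48
tcp_pos: [0.6176, -0.1369, 0.0528]
tool_rot: [-0.251, 0.695, 0.608, 0.29]
force: [-3.7, 0.9, 5.9]
width: 0.589
grasp_force: 40.0
```

Request:
move_arm(
  commands=[
    {"offset": [1,-0.1,0],"rot": [0,0,0],"grip": 1},
    {"offset": [1,-0.1,0],"rot": [0,0,0],"grip": 1},
    {"offset": [1,-0.1,0],"rot": [0,0,0],"grip": 1},
  ],
)

```text
time: 16.73
tcp_pos: [0.6181, -0.1369, 0.0528]
tool_rot: [-0.252, 0.695, 0.608, 0.29]
force: [-5.6, 0.5, 6.0]
width: 0.587
grasp_force: 40.0
```

Request:
move_arm(
  commands=[
    {"offset": [1,-0.1,0],"rot": [0,0,0],"grip": 1},
    {"offset": [1,-0.1,0],"rot": [0,0,0],"grip": 1},
    {"offset": [1,-0.1,0],"rot": [0,0,0],"grip": 1},
  ],
)

```text
time: 16.98
tcp_pos: [0.6181, -0.1369, 0.0527]
tool_rot: [-0.253, 0.695, 0.608, 0.289]
force: [-9.1, 0.9, 8.3]
width: 0.582
grasp_force: 40.0
```

Request:
move_arm(
  commands=[
    {"offset": [0.3,2,0],"rot": [0,0,0],"grip": 1},
    {"offset": [0.6,4,0],"rot": [0,0,0],"grip": 1},
    {"offset": [0.7,5,0],"rot": [0,0,0],"grip": 1},
    {"offset": [0.7,5,0],"rot": [0,0,0],"grip": 1},
  ],
)

```text
time: 17.32
tcp_pos: [0.6185, -0.1346, 0.0527]
tool_rot: [-0.251, 0.696, 0.608, 0.288]
force: [-13.6, -10.0, 9.4]
width: 0.587
grasp_force: 40.0
```

Request:
move_arm(
  commands=[
    {"offset": [0.1,1,0],"rot": [0,0,0],"grip": 1},
    {"offset": [0.2,1.5,0],"rot": [0,0,0],"grip": 1},
    {"offset": [0.2,1.5,0],"rot": [0,0,0],"grip": 1},
  ],
)

```text
time: 17.57
tcp_pos: [0.6186, -0.1333, 0.0527]
tool_rot: [-0.251, 0.696, 0.608, 0.288]
force: [-14.1, -10.4, 8.8]
width: 0.59
grasp_force: 40.0
```

Request:
move_arm(
  commands=[
    {"offset": [0.1,1,0],"rot": [0,0,0],"grip": 1},
    {"offset": [0.1,1,0],"rot": [0,0,0],"grip": 1},
    {"offset": [0.1,1,0],"rot": [0,0,0],"grip": 1},
  ],
)

```text
time: 17.82
tcp_pos: [0.6188, -0.1323, 0.0527]
tool_rot: [-0.251, 0.696, 0.608, 0.288]
force: [-13.4, -10.3, 9.1]
width: 0.587
grasp_force: 40.0
```

Request:
move_arm(
  commands=[
    {"offset": [-0.7,1,0],"rot": [0,0,0],"grip": 1},
    {"offset": [-0.7,2,0],"rot": [0,0,0],"grip": 1},
    {"offset": [-0.7,2,0],"rot": [0,0,0],"grip": 1},
  ],
)

```text
time: 18.07
tcp_pos: [0.619, -0.1307, 0.0528]
tool_rot: [-0.25, 0.696, 0.609, 0.288]
force: [-9.1, -11.4, 8.4]
width: 0.59
grasp_force: 40.0
```

Request:
move_arm(
  commands=[
    {"offset": [0.1,1,0],"rot": [0,0,0],"grip": 1},
    {"offset": [0.1,1,0],"rot": [0,0,0],"grip": 1},
    {"offset": [0.1,1,0],"rot": [0,0,0],"grip": 1},
  ],
)

```text
time: 18.32
tcp_pos: [0.619, -0.1306, 0.0528]
tool_rot: [-0.249, 0.696, 0.609, 0.288]
force: [-11.0, -14.3, 7.8]
width: 0.587
grasp_force: 40.0
```

Request:
move_arm(
  commands=[
    {"offset": [0.1,1,0],"rot": [0,0,0],"grip": 1},
    {"offset": [0.1,1,0],"rot": [0,0,0],"grip": 1},
    {"offset": [0.1,1,0],"rot": [0,0,0],"grip": 1},
  ],
)

```text
time: 18.57
tcp_pos: [0.619, -0.1306, 0.0528]
tool_rot: [-0.249, 0.696, 0.609, 0.287]
force: [-13.0, -18.0, 8.7]
width: 0.58
grasp_force: 40.0
```

Request:
move_arm(
  commands=[
    {"offset": [-1.5,-1.5,0.5],"rot": [0,0,0],"grip": 1},
    {"offset": [-2,-2.5,1],"rot": [0,0,0],"grip": 1},
    {"offset": [-2,-2.5,1],"rot": [0,0,0],"grip": 1},
  ],
)

```text
time: 18.82
tcp_pos: [0.6188, -0.1306, 0.0529]
tool_rot: [-0.248, 0.696, 0.608, 0.289]
force: [-1.6, -8.2, 0.4]
width: 0.586
grasp_force: 40.0
```

```bash
python3 t.py 607 -150 64.5 -7.7 45
```

```text
off [-10.   -6.1  -1.9] rot [0.004 0.006 0.003] grasp now [ 616.9 -143.9   66.4] psi -7.9 toolz [ 0.101  0.698 -0.709] j [-0.6   0.43  1.73  0.69  1.43 -0.72] F [-1.6 -8.2  0.4] w 0.586 gf 40.0 t 18.8
```

Request:
move_arm(
  commands=[
    {"offset": [0,-1,0],"rot": [0,0,0],"grip": 0.1},
    {"offset": [0,-1,0],"rot": [0,0,0],"grip": -0.3},
    {"offset": [0,-1,0],"rot": [0,0,0],"grip": -1},
    {"offset": [0,-1,0],"rot": [0,0,0],"grip": -1},
    {"offset": [0,-1,0],"rot": [0,0,0],"grip": -1},
    {"offset": [0,-1,0],"rot": [0,0,0],"grip": -1},
    {"offset": [0,-1,0],"rot": [0,0,0],"grip": -1},
    {"offset": [0,-1,0],"rot": [0,0,0],"grip": -1},
  ],
)

```text
time: 19.48
tcp_pos: [0.6178, -0.1291, 0.053]
tool_rot: [-0.251, 0.695, 0.608, 0.29]
force: [-0.1, 0.4, 0.3]
width: 0.985
grasp_force: 0.0
```

```bash
python3 t.py 472 -250 150 -7.7 0
```

```text
off [-145.8 -120.9   78. ] rot [-0.779  0.109 -0.001] grasp now [ 616.  -142.5   66.4] psi -7.7 toolz [ 0.098  0.701 -0.706] j [-0.59  0.43  1.73  0.7   1.44 -0.72] F [-0.1  0.4  0.3] w 0.985 gf 0.0 t 19.5
```

Retreat up, then straighten the tool well away so the camera can see.

Request:
move_arm(
  commands=[
    {"offset": [-1,-7,7],"rot": [0,0,0],"grip": -1},
    {"offset": [-3,-21,21],"rot": [0,0,0],"grip": -1},
    {"offset": [-6,-42,42],"rot": [0,0,0],"grip": -1},
    {"offset": [-9,-65,65],"rot": [0,0,0],"grip": -1},
    {"offset": [-12,-85,90],"rot": [0,0,0],"grip": -1},
    {"offset": [-20,-100,115],"rot": [0,0,0],"grip": -0.5},
    {"offset": [-40,-110,130],"rot": [-0.1,0.014,0],"grip": 0},
    {"offset": [-60,-115,130],"rot": [-0.2,0.028,0],"grip": 1},
    {"offset": [-85,-120,130],"rot": [-0.3,0.042,0],"grip": 1},
    {"offset": [-110,-121,125],"rot": [-0.4,0.056,0],"grip": 1},
    {"offset": [-135,-121,115],"rot": [-0.5,0.07,0],"grip": 1},
    {"offset": [-146,-121,105],"rot": [-0.6,0.084,0],"grip": 1},
  ],
)

```text
time: 20.48
tcp_pos: [0.4701, -0.2518, 0.1596]
tool_rot: [-0.056, 0.751, 0.655, 0.066]
force: [0.6, 0.3, -0.5]
width: 0.568
grasp_force: 0.0
```

```bash
python3 t.py 472 -250 130 -7.7 0; python3 o.py
python3 - <<'E'
from h import *
b=cap('side');a=cap('top')
A=cv2.resize(a['pixels'][110:240,240:390],None,fx=3,fy=3);B=cv2.resize(b['pixels'][150:280,200:350],None,fx=3,fy=3)
cv2.imwrite('pics/p6.png',np.hstack([A,B])[:,:800,::-1])
E
```

```text
off [  1.9   1.8 -48.6] rot [-0.172  0.026  0.001] grasp now [ 469.6 -255.   178.3] psi -7.8 toolz [ 0.026  0.171 -0.985] j [-0.68 -0.05  1.93  0.15  1.35 -0.58] F [ 0.6  0.3 -0.5] w 0.568 gf 0.0 t 20.5
orange z 0.0633283991416348 n 22 scanner-frame x [28.2 29.5 68.1] y [-13.1  20.6  85.1]
0 20 29.7 30.1 0.0699
20 40 28.1 29.3 0.0598
40 60 28.9 30.1 0.0677
60 85 28.5 29.6 0.0641
```

View pics/p6.png

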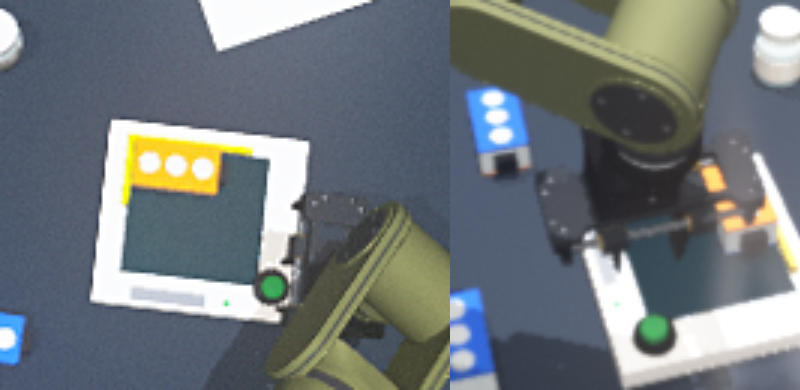

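Run:
```python
from h import *
c=cap('top');P=cloud(c)
th=np.radians(-7.7);M=np.array([[np.cos(th),-np.sin(th)],[np.sin(th),np.cos(th)]]);o=np.array([.555,-.170])
m=(P[...,2]>.058)&(P[...,2]<.085)&(abs(P[...,0]-.617)<.06)&(abs(P[...,1]+.13)<.08)
q=(world(c,np.argwhere(m)[:,::-1],.07)[:,:2]-o)@M*1000
print(m.sum(),cv2.minAreaRect(q.astype(np.float32)),np.median(P[m][:,2]))
hsv=cv2.cvtColor(c['pixels'],cv2.COLOR_RGB2HSV)
y=(cv2.inRange(hsv,(20,120,100),(35,255,255))>0)&(abs(P[...,0]-.62)<.08)&(abs(P[...,1]+.15)<.1)&(P[...,2]<.06)
q=(world(c,np.argwhere(y)[:,::-1],.042)[:,:2]-o)@M*1000; print(q.min(0),q.max(0))
A=np.c_[P[m][:,:2],np.ones(m.sum())];print('slope',np.linalg.lstsq(A,P[m][:,2],rcond=None)[0])
```

```text
490 ((56.46266174316406, 35.135231018066406), (57.603233337402344, 111.17183685302734), 0.07694413512945175) 0.0698040886893121
[  9.43931172 -49.79154547] [90.52197464 95.37938174]
slope [0.00372962 0.0156797  0.0694961 ]
```

Request:
move_arm(
  commands=[
    {"offset": [2,2,-15],"rot": [-0.1,0.014,0],"grip": 1},
    {"offset": [2,2,-30],"rot": [-0.172,0.026,0],"grip": 1},
    {"offset": [2,2,-48],"rot": [-0.172,0.026,0],"grip": 1},
    {"offset": [2,2,-48],"rot": [-0.172,0.026,0],"grip": 1},
    {"offset": [2,2,-48],"rot": [-0.172,0.026,0],"grip": 1},
    {"offset": [2,2,-48],"rot": [-0.172,0.026,0],"grip": 1},
  ],
)

```text
time: 21.18
tcp_pos: [0.4748, -0.2495, 0.111]
tool_rot: [-0.003, 0.753, 0.658, 0.002]
force: [0.8, -0.4, -0.1]
width: 0.011
grasp_force: 0.0
```

```bash
python3 t.py 473 -250 77 -7.7 0
```

```text
off [ -1.8  -0.5 -53. ] rot [-0.007 -0.001  0.001] grasp now [ 474.8 -249.7  130. ] psi -7.7 toolz [-0.001  0.007 -1.   ] j [-0.59 -0.04  2.    0.01  1.19 -0.45] F [ 0.8 -0.4 -0.1] w 0.011 gf 0.0 t 21.2
```

Request:
move_arm(
  commands=[
    {"offset": [-2,-0.5,-20],"rot": [0,0,0],"grip": 1},
    {"offset": [-2,-0.5,-40],"rot": [0,0,0],"grip": 1},
    {"offset": [-2,-0.5,-53],"rot": [0,0,0],"grip": 1},
    {"offset": [-2,-0.5,-57],"rot": [0,0,0],"grip": 1},
    {"offset": [-2,-0.5,-60],"rot": [0,0,0],"grip": 1},
    {"offset": [-2,-0.5,-62],"rot": [0,0,0],"grip": 1},
    {"offset": [-2,-0.5,-62],"rot": [0,0,0],"grip": 1},
  ],
)

```text
time: 21.77
tcp_pos: [0.4724, -0.2495, 0.0491]
tool_rot: [-0.002, 0.753, 0.658, 0.002]
force: [-2.1, 0.2, 2.8]
width: 0.005
grasp_force: 1.6
```

Request:
move_arm(
  commands=[
    {"offset": [0,0,-1.5],"rot": [0,0,0],"grip": 1},
    {"offset": [0,0,-3],"rot": [0,0,0],"grip": 1},
    {"offset": [0,0,-3],"rot": [0,0,0],"grip": 1},
    {"offset": [0,0,-3],"rot": [0,0,0],"grip": 1},
  ],
)

```text
time: 22.1
tcp_pos: [0.4727, -0.2495, 0.0463]
tool_rot: [-0.002, 0.753, 0.658, 0.002]
force: [-1.6, -0.2, 5.4]
width: 0.003
grasp_force: 2.6
```

Request:
move_arm(
  commands=[
    {"offset": [0,0,-1.5],"rot": [0,0,0],"grip": 1},
    {"offset": [0,0,-3],"rot": [0,0,0],"grip": 1},
    {"offset": [0,0,-3],"rot": [0,0,0],"grip": 1},
    {"offset": [0,0,-3],"rot": [0,0,0],"grip": 1},
  ],
)

```text
time: 22.43
tcp_pos: [0.4728, -0.2496, 0.046]
tool_rot: [-0.002, 0.753, 0.658, 0.002]
force: [-9.1, 3.8, 21.7]
width: 0.002
grasp_force: 10.5
```

Bottomed out (force rose sharply to 22 N with no further travel). Raise.

Request:
move_arm(
  commands=[
    {"offset": [0,0,5],"rot": [0,0,0],"grip": 1},
    {"offset": [0,0,20],"rot": [0,0,0],"grip": 1},
    {"offset": [-10,-10,50],"rot": [0,0,0],"grip": 1},
    {"offset": [-30,-20,90],"rot": [0,0,0],"grip": 1},
    {"offset": [-60,-40,120],"rot": [0,0,0],"grip": 1},
    {"offset": [-80,-50,140],"rot": [0,0,0],"grip": 1},
    {"offset": [-80,-50,140],"rot": [0,0,0],"grip": 1},
    {"offset": [-80,-50,140],"rot": [0,0,0],"grip": 1},
  ],
)

```text
time: 23.1
tcp_pos: [0.3922, -0.3001, 0.1841]
tool_rot: [-0.0, 0.754, 0.657, 0.002]
force: [0.4, -0.0, -0.1]
width: 0.002
grasp_force: 0.0
```

Run:
```python
from h import *
c=cap('top');P=cloud(c)
th=np.radians(-7.7);M=np.array([[np.cos(th),-np.sin(th)],[np.sin(th),np.cos(th)]]);o=np.array([.555,-.170])
m=(P[...,2]>.058)&(P[...,2]<.085)&(abs(P[...,0]-.617)<.06)&(abs(P[...,1]+.13)<.08)
q=(world(c,np.argwhere(m)[:,::-1],.07)[:,:2]-o)@M*1000
print(m.sum(),cv2.minAreaRect(q.astype(np.float32)),np.median(P[m][:,2]))
hsv=cv2.cvtColor(c['pixels'],cv2.COLOR_RGB2HSV)
g=(cv2.inRange(hsv,(50,100,60),(85,255,255))>0)&(abs(P[...,0]-.473)<.02)&(abs(P[...,1]+.25)<.02);print('button',g.sum(),np.median(P[g][:,2]) if g.any() else None)
s=bot.read_state();print(s['tcp_pos'],s['force'],abs(s['qd']).max(),s['time'])
```

```text
490 ((56.504371643066406, 35.27904510498047), (111.50520324707031, 57.36502456665039), 89.83399200439453) 0.06984902718933428
button 52 0.050608506576505286
[ 0.39193546 -0.29896177  0.18212276] [ 0.21237249 -0.10199522 -0.20552019] 0.03351521033689849 23.15
```

```bash
python3 -c "
from workcell import bot
print(bot.close_job())"
```

```text
the job is handed in; nothing more can be done
None
```

I turned the carrier over and laid it blue face down, flush against both bracket legs with its tab away from the short leg. I then pressed the green scan button fully down and let it come up, and handed the job in at about 23 s; the hand-in gave no verdict.

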